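# Put the billiard ball away in its sprung case

### The job

Put the larger of the two ivory billiard balls away: lower it gently under the half-open lid into the cup in the middle of the wooden case, feeling for the sprung cushion instead of dropping or ramming the ball, and let go. Then press the lid fully shut, past its catch, so that it stays closed. Leave everything else on the shelf where it is.

Things in the scene. Friction and masses are not known exactly. Their poses are not given: they have to be found in the camera images.
- ball: The larger ivory billiard ball, a sphere 61 mm across, 0.17 to 0.25 kg. It starts on a fixed dark wooden ring (47 mm across, 12 mm high), its lowest point 6 mm above the shelf. It must not meet case, cushion or lid with more than 5 N, nor fall or move faster than 0.25 m/s inside the case. The origin is a point on its skin and turns with it: use point ball_center.
- ball_center (a point): Centre of the larger ball (at the start 37 mm above the shelf).
- small_ball_center (a point): Centre of the smaller ivory ball, 48 mm diameter, on a ring of the same kind. A bystander: leave it (30 mm at most). Which ball is on the nearer or farther side of the case changes from start to start.
- case: Fixed open wooden case, 200 (x) x 170 (y) x 114 (z) mm, walls and floor 6 mm; origin at the centre of its underside, z up. The front (-x) faces the robot, the lid is hinged on the +x rim. Inside lies a level black rubber cushion plate, 130 x 130 x 4 mm, on a spring; it carries a round cork cup, a ring 52 mm across outside, 36 inside, 9 high. See cup_axis.
- cup_axis (a point): Point on the cup's upright axis at rim height (114 mm); axes as the case's. The seated ball's centre is on this axis, 24.6 mm above the ring's top. The cushion's height is NOT reported and varies: the unloaded ring's top is 61 to 87 mm below the rim, so it must be felt for. The cushion yields 0.8 mm per newton over 6 mm, then is hard.
- lid (a joint): Lid angle, rad: 0 shut, grows as it opens. It starts at 0.95 to 1.05 and stops at 1.06, so the lid overhangs the cup: an upright gripper would strike it, one leaning about 30 degrees (body towards the case's front) passes under it. A stiff hinge holds it at any angle (2 N to move). From 0.07 a catch resists: about 10 N on the front edge takes it past 0.035, then it snaps home.
- lid_edge (a point): Point in the middle of the lid's width on its outer (upper) face, 200 mm from the hinge; 12 mm of lid lie beyond. Axes are the lid's: -x from hinge to free edge, z outward from the outer face. The lid is a flat board 212 x 170 x 7 mm with a steel lip, 50 mm wide, hanging 25 mm below its free edge.
- lid_hinge (a point): Middle of the hinge axis at the case's back rim, 0.5 mm above the rim, in the plane of the lid's underside. The hinge axis is the case's y axis.
- die: Wooden die, 45 mm cube, loose; origin under its centre. Bystander.
- keyring: Steel keyring in the shape of a bottle opener, flat, about 110 mm long, 6 mm thick, loose; origin near its middle. Bystander.
- stand: Fixed upright controller stand with a black controller, base 100 x 110 mm, 150 mm high; origin under its centre. An obstacle to the left of the case.
There are look-alikes about, which are no part of the job. What is shaped like the ball but blue is not meant.

How it is judged (in metres and radians):
On the way:
1. the larger ball rests in the cup of the case, let go, with the lid still open (horizontal distance between ball_center and cup_axis below 0.012 m and z of ball_center in the frame of cup_axis below -0.03 m and contact force between the fingers and ball below 0.1 N and linear speed of ball below 0.03 m/s and value of joint lid above 0.3 rad), for 0.3 s.
At the end, for the whole second after the job is handed in: The larger ball rests in the cup, its centre within 12 mm of the cup's axis and at least 30 mm below the rim, slower than 0.03 m/s and not touched by the fingers, and the lid is shut past its catch (below 0.02 rad) (horizontal distance between ball_center and cup_axis below 0.012 m and z of ball_center in the frame of cup_axis below -0.03 m and contact force between the fingers and ball below 0.1 N and linear speed of ball below 0.03 m/s and value of joint lid below 0.02 rad).
It fails at once if the larger ball met the case, its cushion or its lid with more than 5 N (contact force between ball and case above 5 N).
It fails at once if the larger ball fell or moved faster than 0.25 m/s inside the case (horizontal distance between ball_center and cup_axis below 0.09 m and z of ball_center in the frame of cup_axis below -0.02 m and linear speed of ball above 0.25 m/s).
It fails at once if the die, the smaller ball or the keyring moved by more than 30 mm (distance of any of die, small_ball_center, keyring from where it was at the start of the episode above 0.03 m).
It also fails if it takes over 64 s, if anything falls off the work surface, if the arm or the gripper's body presses on something with over 40 N, if the wrist force passes 120 N, or if a joint passes its speed limit or range.

### The arm

A 6-joint arm with a two-finger parallel gripper is mounted at the origin on the work surface. World frame = base frame: x ahead of the robot, y to its left, z up, the work surface at z = 0. Lengths are in m, angles in degrees, forces in N, time in s.
With the tool pointing down it reaches from about 0.325 to 0.9 m from the base axis. Payload 6.1 kg.
Tool frame: the origin (TCP) lies on the front face of the gripper's body, between the roots of the fingers; the fingertips stand 73 mm ahead of it and the grasp point (between the pads) lies 54 mm ahead of it; x points along the fingers, y is the direction in which the jaws open and shut, and the axes are right-handed (so a half turn about x gives the same grasp; the last joint's range is limited). The gripper opens to 85 mm and grips with 20 to 120 N. Pads are 22 mm wide; open, the fingers measure 114 mm over their backs; the gripper's body (76 mm by 85 mm) begins 54 mm behind the grasp point. The pads swing forward as they close: fully open they stand 13 mm farther back than shut.
Start: joints at [66.056, 12.628, 87.462, -0, 79.91, -7.225], TCP at [0.18, 0.599, 0.304] pointing down, gripper open.
Joint ranges: [-170.65, 170.65], [-52.31, 119.04], [5.05, 147.46], [-71.25, 251.25], [11.57, 151.72], [-153.62, 153.62]. Speed limits (degrees/s): [147.25, 147.25, 172.46, 180, 180, 180].

### API

Orientations are given as [roll, pitch, yaw] about the fixed x, y, z axes, in that order (R = Rz(yaw) Ry(pitch) Rx(roll)).
In Python, from rig import robot gives the robot as it stands.
- The arm moves only by the shell command python3 -m inch 'ROWS'. ROWS is a JSON object of lists of equal length, an entry for each row: "linear": the shift along the world's x, y, z in mm, a list of three; "turn": the turn, a rotation vector about the world's x, y, z in rad, a list of three; "claw": the closure, from 0 (fully open) to 1 (shut). A call has 1 to 8 rows; each row shifts and turns the commanded pose from where the row before left it; what a row does not reach is not made up. A row lasts 1/10 s, in which the tool goes at most 50 mm and 8.59 degrees, less where a joint would pass 70% of its speed; a pose out of reach is approached as far as the arm can. A call is refused whole if a number of a shift passes 50 or a number of a turn 0.15, either way. A call with a gripper value outside its range is refused whole. The fingers move at their own pace and stop on an object; the grip force is fixed at half the most. Time passes only in rows, so rows that do not move let the fingers close. It gives the time, the measured TCP pose, the force and the opening at its end, in the units of the state.
- robot.sense(): the state, without advancing time (a new reading comes with each control period).
- robot.grab_frame(name): name is "scene" or "side" or "wrist"; returns the picture (384x512x3 uint8, blue, green, red); there is no depth.
- robot.camera_params(name): a dict with "fx", "fy", "cx", "cy" (pixels), "eye" and "rotation" of the camera in the world. Camera axes: x right, y down, z forward; pixel columns grow to the right and rows downward; lengths in m; the calibration is good to about 2 mm. The wrist camera is an equidistant fisheye: a pixel r from the principal point sees the ray r / f radians off the axis. A picture is of the moment at which its call begins: read the wrist's pose just before it. camera_params takes no time and is no camera call; for the wrist camera it gives the pose at the moment of the call.
- robot.close_job(): hands the job in, once; it reports no verdict.
The state is a dict: "time_s": time; "q": joint angles; "dq": joint speeds; "effort": joint torques, N m; "ee_pos": TCP position; "eef_rot": TCP orientation; "ft_force": force on the tool from outside, world axes, zero at the start; "ft_torque": the same for the moment, N m; "finger_gap": finger opening in m.
Only numpy, scipy, OpenCV 4.12 (cv2) and the standard library are available. Lean on these libraries where they do the work, as an engineer would, in place of code of your own. Each camera call takes 0.05 s, during which the arm holds its last target. There are 200 camera calls.

## Working session

There is one attempt and no reset: what is moved stays moved. The work goes in short steps, Python scripts to look and compute and a shell command to move; the robot and the scene stay as the last step left them, time stands still between calls to the robot, and variables do not carry over. Pictures are saved under pics/ and viewed, on a budget of 10 in all, crops included, one or two more only if the job needs it, and the job is handed in when it is done.

```bash
ls; mkdir -p pics; python3 - <<'E'
from rig import robot
import cv2
print(robot.sense())
for n in("scene","side"):
    cv2.imwrite(f"pics/{n}0.png",robot.grab_frame(n)); print(n,robot.camera_params(n))
cv2.imwrite("pics/wrist0.png",robot.grab_frame("wrist"));print(robot.camera_params("wrist"))
E
```

```text
pics
{'time_s': 0.0, 'q': array([ 6.60579545e+01,  1.26758414e+01,  8.75273943e+01, -5.68786498e-04,
        7.99100266e+01, -7.22623554e+00]), 'dq': array([-0.0004866 , -0.0322043 ,  0.01244216,  0.00609104, -0.01076758,
        0.01748487]), 'effort': array([-1.27446783e-03, -4.96906543e+01, -3.89388299e+01, -1.98281177e-04,
        1.11564554e-02,  7.96576842e-06]), 'ee_pos': array([0.17959014, 0.59814587, 0.30277757]), 'eef_rot': array([ -96.94305703,   89.88673632, -113.65876681]), 'ft_force': array([ 0.40745567,  0.99854621, -0.3574345 ]), 'ft_torque': array([-0.01198325, -0.01161087, -0.00967477]), 'finger_gap': 0.0854213836784227}
scene {'fx': 427.8616195385439, 'fy': 427.8616195385439, 'cx': 261.50794658814834, 'cy': 198.0902544954473, 'eye': array([ 1.2360465 , -0.4142564 ,  0.93086858]), 'rotation': array([-133.84599396,    0.21508812,   56.39496173])}
side {'fx': 449.90236059625073, 'fy': 449.90236059625073, 'cx': 252.22712775407018, 'cy': 194.4567757081913, 'eye': array([-0.10924681, -0.52903983,  1.19350175]), 'rotation': array([-1.41047424e+02,  1.20147992e-01, -4.67209277e+01])}
{'fx': 297.3186396354542, 'fy': 297.3186396354542, 'cx': 248.91160718378657, 'cy': 195.01899189115605, 'eye': array([0.10334232, 0.62062547, 0.37339601]), 'rotation': array([1.62002009e+02, 5.96507688e-02, 7.32147153e+01])}
```

```bash
python3 - <<'E'
import cv2,numpy as np
a=cv2.imread("pics/scene0.png");b=cv2.imread("pics/side0.png")
cv2.imwrite("pics/v1.png",cv2.resize(a,(800,600)));cv2.imwrite("pics/v2.png",cv2.resize(b,(800,600)))
E
```

```text
(no output)
```

View pics/v1.png

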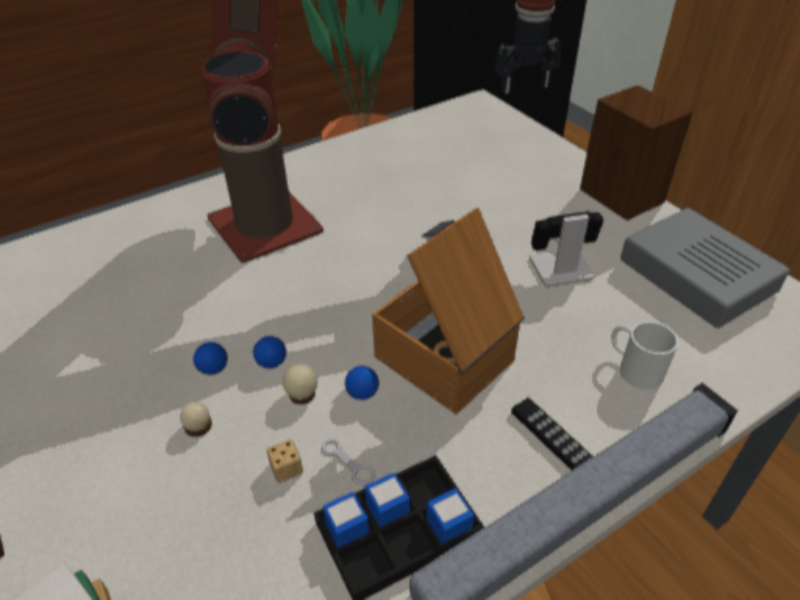

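View pics/v2.png

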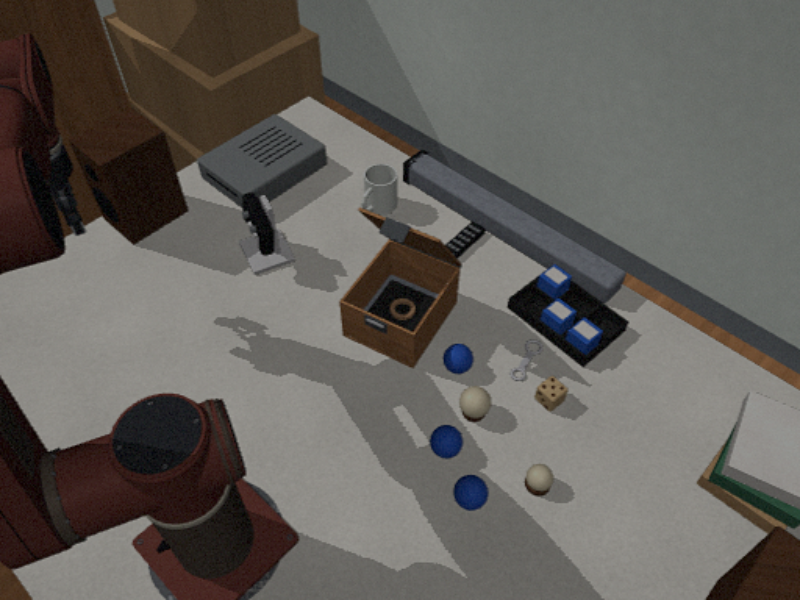

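The ivory balls are at scene (300,383) and (195,418), and at side (475,403) and (539,479), all in 800x600 view pixels. The one beside the case looks larger. The blue balls and the die are not meant. Next I'll measure the balls and take an enlarged crop.

```bash
cat > h.py <<'E'
import numpy as np,cv2
from scipy.spatial.transform import Rotation as R
from scipy.optimize import least_squares
P={"scene":dict(f=427.86162,c=(261.50795,198.09025),eye=[1.2360465,-.4142564,.93086858],rot=[-133.84599396,.21508812,56.39496173]),
"side":dict(f=449.90236,c=(252.22713,194.45678),eye=[-.10924681,-.52903983,1.19350175],rot=[-141.047424,.120147992,-46.7209277])}
def proj(n,X):
    p=P[n];v=(np.atleast_2d(X)-p["eye"])@R.from_euler("xyz",p["rot"],degrees=True).as_matrix()
    return v[:,:2]/v[:,2:]*p["f"]+p["c"]
def ray(n,uv):
    p=P[n];d=R.from_euler("xyz",p["rot"],degrees=True).apply([(uv[0]-p["c"][0])/p["f"],(uv[1]-p["c"][1])/p["f"],1])
    return np.array(p["eye"]),d/np.linalg.norm(d)
def tri(u1,u2):
    f=lambda X:np.r_[(proj("scene",X)[0]-u1),(proj("side",X)[0]-u2)]
    s=least_squares(f,[.5,-.1,.05]);return s.x,np.abs(s.fun).max()
E
python3 - <<'E'
from h import *
pts={}
for n,seeds in(("scene",[(192,245),(125,267)]),("side",[(304,258),(345,306)])):
    im=cv2.imread(f"pics/{n}0.png"); pts[n]=[]
    for u,v in seeds:
        x0,y0=u-22,v-22;c=im[y0:y0+44,x0:x0+44].astype(int)
        hsv=cv2.cvtColor(c.astype(np.uint8),cv2.COLOR_BGR2HSV)
        s0=hsv[22,22]; 
        m=((hsv[...,1]>55)&(hsv[...,0]<35)&(hsv[...,0]>12)&(hsv[...,2]>70)).astype(np.uint8)
        k,l,st,ce=cv2.connectedComponentsWithStats(m); i=l[22,22]
        cn=max(cv2.findContours((l==i).astype(np.uint8),0,1)[0],key=len)
        (a,b),r=cv2.minEnclosingCircle(cn)
        print(n,s0,st[i],ce[i]+[x0,y0],(a+x0,b+y0),r); pts[n].append((a+x0,b+y0))
for a,b in zip(pts["scene"],pts["side"]): print(tri(a,b))
A=cv2.imread("pics/side0.png");B=cv2.imread("pics/scene0.png")
f=lambda c:cv2.resize(c,None,fx=4,fy=4,interpolation=cv2.INTER_CUBIC)
cv2.imwrite("pics/v3.png",np.hstack([f(A[130:280,212:312]),f(B[130:280,235:335])]))
cv2.imwrite("pics/v4.png",np.hstack([f(A[235:335,275:375]),f(B[200:300,110:210])]))
E
```

```text
scene [ 22  58 149] [ 11  11  21  22 325] [191.24       245.01230769] (191.5, 244.5) 10.977349281311035
scene [ 22  58 149] [ 13  13  19  18 234] [124.42735043 267.48290598] (124.31854820251465, 267.51612854003906) 9.794608116149902
side [ 20  44 145] [   0    0   44   44 1926] [303.4953271  257.49584631] (303.5, 257.5) 30.405691146850586
side [ 23  42 150] [   0    0   44   44 1922] [344.51040583 305.48907388] (344.5, 305.5) 30.405691146850586
(array([ 0.50121779, -0.15981183,  0.03245386]), np.float64(0.24034161835817258))
(array([ 0.46469843, -0.33867067,  0.02196815]), np.float64(0.05033774524144974))
```

View pics/v3.png

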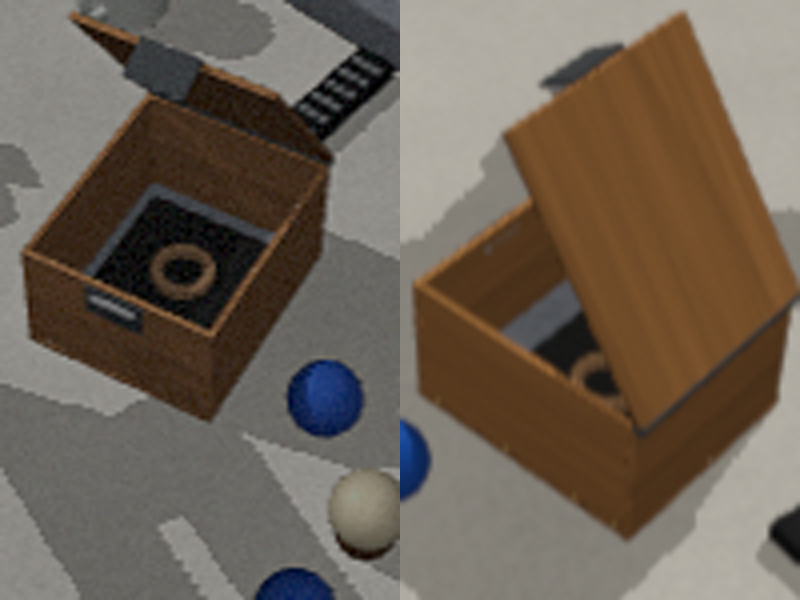

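View pics/v4.png

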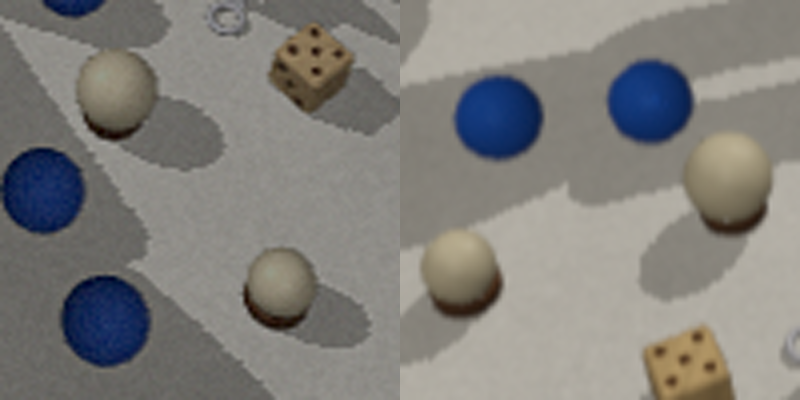

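```bash
python3 - <<'E'
from h import *
for n,a,b in(("big",(192,243.75),(304.25,257.75)),("small",(125,266.25),(345.5,306)),("blue1",(231,244.5),(293.25,229.5)),("blue2",(172.5,225.5),(285.75,282.5)),("blue3",(134.5,229.2),(301.5,315.2))): print(n,tri(a,b))
S=lambda x,y:(x/4+212,y/4+130)
C=lambda x,y:((x-400)/4+235,y/4+130)
fl,fr,br,bl=(-.1,.085),(-.1,-.085),(.1,-.085),(.1,.085)
ob=[("side",S(24,254),(*fl,.114)),("side",S(212,334),(*fr,.114)),("side",S(208,420),(*fr,0)),("side",S(30,339),(*fl,0)),
("scene",C(415,287),(*fr,.114)),("scene",C(420,395),(*fr,0)),("scene",C(628,540),(*br,0)),("scene",C(778,402),(*bl,0))]
li=[("scene",C(507,132),(-.212,-.085,.007)),("scene",C(687,12),(-.212,.085,.007)),("side",S(70,14),(-.212,.085,.005)),("side",S(278,95),(-.212,-.085,.005))]
def res(p):
    Rz=R.from_euler("z",p[2]);o=[]
    t=np.array([p[0],p[1],0])
    for n,u,X in ob:o.append(proj(n,Rz.apply(X)+t)[0]-u)
    for n,u,X in li:
        L=R.from_euler("y",p[3]).apply(X)+[.1,0,.1145]
        o.append(proj(n,Rz.apply(L)+t)[0]-u)
    return np.ravel(o)
s=least_squares(res,[.6,0,0,1.],loss="soft_l1");print(s.x,np.degrees(s.x[2]),res(s.x).round(1).reshape(-1,2).tolist())
x,y,w,th=s.x
# ring height from side ring centre, scene check
e,d=ray("side",S(183,271))
for z in(.03,.04,.05): print(z,e+d*(z-e[2])/d[2])
L=R.from_euler("zy",[w,th]);Rz=R.from_euler("z",w)
print("lip/lid edge",Rz.apply(R.from_euler("y",th).apply([-.2,0,.007])+[.1,0,.1145])+[x,y,0],"free bottom lip",Rz.apply(R.from_euler("y",th).apply([-.212,0,-.025])+[.1,0,.1145])+[x,y,0])
E
```

```text
big (array([ 0.50149417, -0.16000986,  0.03412878]), np.float64(0.831831417334854))
small (array([ 0.46421007, -0.33868566,  0.02425163]), np.float64(1.0207711273144469))
blue1 (array([ 0.55949675, -0.07027783,  0.02998372]), np.float64(0.5071807384836688))
blue2 (array([ 0.40421793, -0.17272387,  0.02779676]), np.float64(0.5434140131506524))
blue3 (array([ 0.35781403, -0.2688646 ,  0.02837975]), np.float64(0.6734697331662005))
[0.57511735 0.10000024 0.24912464 0.98098091] 14.273790209809004 [[-1.0, -1.6], [0.4, -0.3], [0.7, -0.5], [-0.4, -1.0], [-1.2, -0.7], [-0.8, 0.2], [0.4, 0.9], [-0.2, 0.3], [-0.7, 0.3], [-1.1, -1.1], [-0.7, -1.1], [-0.2, -0.9]]
0.03 [0.57615685 0.0946523  0.03      ]
0.04 [0.57026598 0.08929183 0.04      ]
0.05 [0.56437511 0.08393135 0.05      ]
lip/lid edge [0.56986058 0.09866287 0.28460213] free bottom lip [0.53761973 0.09046048 0.276776  ]
```

The larger ball (radius 10.5 px vs 8.7 px) is the ivory one next to the case, at about (0.501, -0.160). The case is at about (0.575, 0.100), yaw 14.3°, lid about 0.98 rad. Now I'll hover over the ball and yaw the jaws to the case.

```bash

python3 -m inch '{"linear":[[16,-37,0],[16,-37,0],[16,-37,0],[16,-37,0],[16,-37,0],[16,-37,0],[16,-37,0],[16,-37,0]],"turn":[[0,0,0.027],[0,0,0.027],[0,0,0.027],[0,0,0.027],[0,0,0.027],[0,0,0.027],[0,0,0.027],[0,0,0.027]],"claw":[0,0,0,0,0,0,0,0]}'
python3 -m inch '{"linear":[[16,-37,0],[16,-37,0],[16,-37,0],[16,-37,0],[16,-37,0],[16,-37,0],[16,-37,0],[16,-37,0]],"turn":[[0,0,0.027],[0,0,0.027],[0,0,0.027],[0,0,0.027],[0,0,0.027],[0,0,0.027],[0,0,0.027],[0,0,0.027]],"claw":[0,0,0,0,0,0,0,0]}'
python3 -m inch '{"linear":[[16,-42,0],[16,-42,0],[16,-42,0],[16,-42,0],[0,0,0],[0,0,0]],"turn":[[0,0,0.027],[0,0,0.027],[0,0,0.027],[0,0,0.027],[0,0,0],[0,0,0]],"claw":[0,0,0,0,0,0]}'
python3 - <<'E'
from rig import robot
import cv2,numpy as np
from scipy.spatial.transform import Rotation as R
s=robot.sense();p=robot.camera_params("wrist")
im=robot.grab_frame("wrist")
print(s["time_s"],s["q"].round(1),s["ee_pos"],s["ft_force"].round(2))
T=R.from_euler("xyz",s["eef_rot"],degrees=True);print(T.as_matrix().round(3))
print(p)
print("cam in tool",T.inv().apply(p["eye"]-s["ee_pos"]),(T.inv()*R.from_euler("xyz",p["rotation"],degrees=True)).as_matrix().round(3))
cv2.imwrite("pics/w1.png",im);cv2.imwrite("pics/v5.png",cv2.resize(im,(800,600)))
np.save("w1.npy",np.r_[p["eye"],p["rotation"]])
E
```

```text
time_s: 0.95
ee_pos: [0.3079, 0.301, 0.3037]
eef_rot: [-40.4, 90.0, -44.7]
ft_force: [0.7, 0.2, 0.3]
finger_gap: 0.0853
time_s: 1.75
ee_pos: [0.436, 0.0049, 0.3038]
eef_rot: [3.4, 90.0, 11.5]
ft_force: [0.5, 1.1, -0.2]
finger_gap: 0.0856
time_s: 2.35
ee_pos: [0.4995, -0.1621, 0.3031]
eef_rot: [131.1, 89.9, 145.2]
ft_force: [-0.4, 0.2, -0.1]
finger_gap: 0.0853
2.35 [ -26.6   -1.   102.3    0.    78.9 -130.7] [ 0.49948728 -0.16206102  0.3031113 ] [-0.38  0.21 -0.06]
[[-0.002 -0.243  0.97 ]
 [ 0.001  0.97   0.243]
 [-1.     0.001 -0.001]]
{'fx': 297.3186396354542, 'fy': 297.3186396354542, 'cx': 248.91160718378657, 'cy': 195.01899189115605, 'eye': array([ 0.42227949, -0.18197724,  0.37356505]), 'rotation': array([ 1.62046706e+02, -1.10723825e-01,  1.04019600e+02])}
cam in tool [-0.07035294 -0.00042138 -0.07982303] [[-0.    -0.309  0.951]
 [ 1.    -0.001  0.   ]
 [ 0.001  0.951  0.309]]
```

View pics/v5.png

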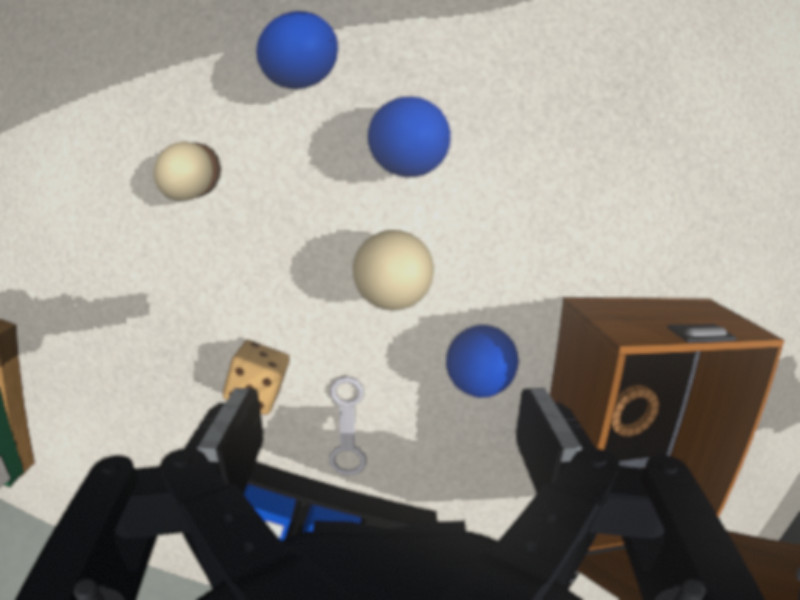

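The wrist view shows the larger ball at (393,270), the small one at (187,170), the die at (256,377), the keyring at (347,425), the cup ring at (634,411) and the front rim corners at (622,349) and (782,343).

```bash
cat >> h.py <<'E'
def wray(uv,w):
    d=np.array([uv[0]-248.91161,uv[1]-195.01899])/297.31864;r=np.hypot(*d)
    v=R.from_euler("xyz",w[3:],degrees=True).apply([*(d/r*np.sin(r)),np.cos(r)]);return w[:3],v
def wproj(X,w):
    v=R.from_euler("xyz",w[3:],degrees=True).inv().apply(np.array(X)-w[:3])
    r=np.arctan2(np.hypot(*v[:2]),v[2]);return v[:2]/np.hypot(*v[:2])*r*297.31864+[248.91161,195.01899]
def at(e,d,z): return e+d*(z-e[2])/d[2]
E
python3 - <<'E'
from h import *
w=np.load("w1.npy");V=lambda x,y:((x+.5)*.64-.5,(y+.5)*.64-.5)
for n,p,z in(("ball",(393,270),.037),("small",(187,170),.030),("die",(256,377),.03),("key",(347,425),.003),("key ring end",(347,391),.003),("blue1",(482,361),.029),("blue2",(409,137),.029)): print(n,at(*wray(V(*p),w),z).round(4))
f=lambda X:np.r_[proj("scene",X)[0]-(191.6,243.4),proj("side",X)[0]-(303.9,257.4),wproj(X,w)-V(393,270)]
s=least_squares(f,[.5,-.16,.037]);print("ball3",s.x,s.fun.round(1))
S=lambda x,y:("side",((x+.5)/4+211.5,(y+.5)/4+129.5))
C=lambda x,y:("scene",((x-399.5)/4+234.5,(y+.5)/4+129.5))
W=lambda x,y:("w",V(x,y))
fl,fr,br,bl=(-.1,.085),(-.1,-.085),(.1,-.085),(.1,.085)
ob=[(S(24,254),(*fl,.114)),(S(212,334),(*fr,.114)),(S(208,420),(*fr,0)),(S(30,339),(*fl,0)),
(C(415,287),(*fr,.114)),(C(420,395),(*fr,0)),(C(628,540),(*br,0)),(C(778,402),(*bl,0)),
(W(622,350),(*fr,.114)),(W(782,343),(*fl,.114)),(W(563,298),(*fr,0)),(W(711,300),(*fl,0))]
li=[(C(507,132),(-.212,-.085,.007)),(C(687,12),(-.212,.085,.007)),(S(70,14),(-.212,.085,.005)),(S(278,95),(-.212,-.085,.005))]
rg=[S(183,271),W(634,411)]
pr=lambda n,X: wproj(X,w) if n=="w" else proj(n,X)[0]
def res(p):
    Rz=R.from_euler("z",p[2]);o=[];t=np.array([p[0],p[1],0])
    for (n,u),X in ob:o.append(pr(n,Rz.apply(X)+t)-u)
    for (n,u),X in li:
        o.append(pr(n,Rz.apply(R.from_euler("y",p[3]).apply(X)+[.1,0,.1145])+t)-u)
    return np.ravel(o)
s=least_squares(res,[.6,0,0,1.],loss="soft_l1");print(s.x,np.degrees(s.x[2]),res(s.x).round(1).reshape(-1,2).tolist())
g=lambda X:np.ravel([pr(n,X)-u for n,u in rg])
r=least_squares(g,[.57,.1,.04]);print("ring",r.x,r.fun.round(1))
E
```

```text
ball [ 0.5007 -0.1588  0.037 ]
small [ 0.4612 -0.3333  0.03  ]
die [ 0.6199 -0.2486  0.03  ]
key [ 0.6633 -0.162   0.003 ]
key ring end [ 0.6273 -0.1694  0.003 ]
blue1 [ 0.5591 -0.068   0.029 ]
blue2 [ 0.4024 -0.1714  0.029 ]
ball3 [ 0.50097116 -0.15901412  0.03540329] [-0.2  0.4 -0.8 -0.7 -0.2 -0.1]
[0.5741369  0.10126863 0.23742269 0.98037613] 13.603318252510396 [[-1.3, -1.7], [-0.3, 0.1], [0.1, -0.1], [-0.6, -1.0], [-0.6, -1.1], [-0.2, -0.2], [0.3, 0.9], [0.4, 0.7], [-1.8, -0.3], [1.1, -0.3], [-0.4, 0.5], [-1.0, 0.4], [-0.4, 0.1], [-0.2, -0.9], [-0.8, -0.9], [-0.7, -0.3]]
ring [0.57469171 0.09475378 0.03463823] [ 0.1 -0.3 -0.  -0.1]
```

```bash

python3 -m inch '{"linear":[[1,2,-40],[1,1,-40],[0,0,-40],[0,0,-40],[0,0,-25],[0,0,-15],[0,0,-10],[0,0,-5]],"turn":[[0,0,0],[0,0,0],[0,0,0],[0,0,0],[0,0,0],[0,0,0],[0,0,0],[0,0,0]],"claw":[0,0,0,0,0,0,0,0]}'
python3 -m inch '{"linear":[[0,0,0],[0,0,0],[0,0,0],[0,0,0],[0,0,0],[0,0,0],[0,0,0],[0,0,0]],"turn":[[0,0,0],[0,0,0],[0,0,0],[0,0,0],[0,0,0],[0,0,0],[0,0,0],[0,0,0]],"claw":[0.1,0.2,0.25,0.3,0.35,0.4,0.4,0.4]}'
```

```text
time_s: 3.2
ee_pos: [0.5021, -0.1579, 0.089]
eef_rot: [-36.4, 90.0, -22.2]
ft_force: [0.1, 0.8, 0.2]
finger_gap: 0.0853
time_s: 4.0
ee_pos: [0.5025, -0.1585, 0.0906]
eef_rot: [-19.2, 89.9, -5.0]
ft_force: [-1.8, 3.5, 9.5]
finger_gap: 0.0585
```

```bash

python3 -m inch '{"linear":[[0,0,0],[0,0,0],[0,0,2],[0,0,3],[0,0,5],[0,0,10],[0,0,10],[0,0,0]],"turn":[[0,0,0],[0,0,0],[0,0,0],[0,0,0],[0,0,0],[0,0,0],[0,0,0],[0,0,0]],"claw":[0.6,0.8,1,1,1,1,1,1]}'
python3 -m inch '{"linear":[[0,0,10],[0,0,30],[0,0,40],[0,0,40],[0,0,40],[0,0,30],[0,0,20],[0,0,0]],"turn":[[0,0,0],[0,0,0],[0,0,0],[0,0,0],[0,0,0],[0,0,0],[0,0,0],[0,0,0]],"claw":[1,1,1,1,1,1,1,1]}'
python3 - <<'E'
from rig import robot
import cv2,numpy as np
s=robot.sense();im=robot.grab_frame("wrist");p=robot.camera_params("wrist")
print(s["q"].round(1),s["ee_pos"],s["ft_force"].round(2),s["finger_gap"],s["eef_rot"])
cv2.imwrite("pics/w2.png",im);cv2.imwrite("pics/v6.png",cv2.resize(im,(800,600)))
np.save("w2.npy",np.r_[p["eye"],p["rotation"]])
E
```

```text
time_s: 4.8
ee_pos: [0.5031, -0.1591, 0.1211]
eef_rot: [-40.8, 89.8, -26.5]
ft_force: [0.3, -0.6, -2.0]
finger_gap: 0.0584
time_s: 5.6
ee_pos: [0.503, -0.159, 0.3331]
eef_rot: [-40.5, 89.6, -26.3]
ft_force: [-0.1, -0.3, -2.4]
finger_gap: 0.0586
[ -26.1   -2.1  100.1   -0.    81.6 -130.3] [ 0.50299816 -0.15899005  0.33309093] [-0.08 -0.32 -2.37] 0.05858944844388003 [-40.49585629  89.59959126 -26.27220738]
```

View pics/v6.png

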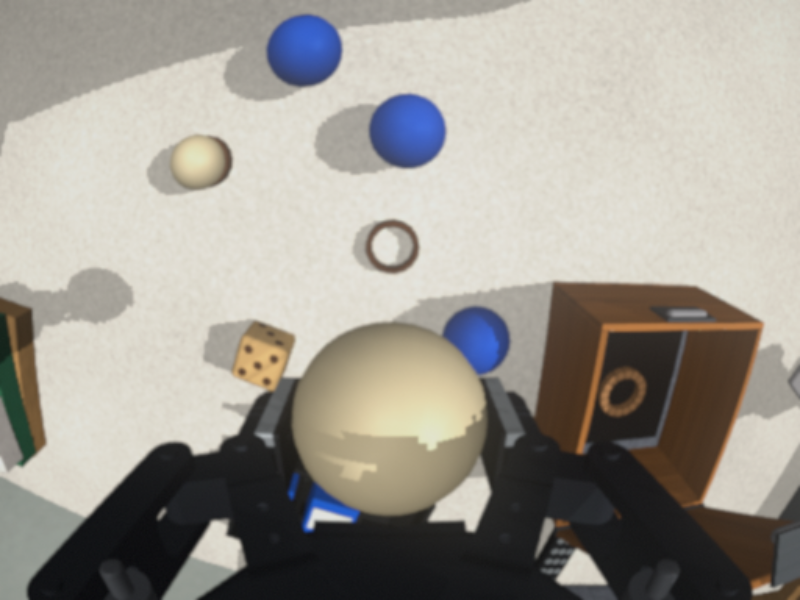

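```bash
python3 - <<'E'
from h import *
from rig import robot
w=np.load("w2.npy");s=robot.sense();T=R.from_euler("xyz",s["eef_rot"],degrees=True)
V=lambda x,y:((x+.5)*.64-.5,(y+.5)*.64-.5)
u=[wray(V(*p),w)[1] for p in((390,322),(390,516),(292,419),(488,419))]
for a,b in((0,1),(2,3)):
    al=np.arccos(u[a]@u[b])/2;d=(u[a]+u[b]);d/=np.linalg.norm(d)
    c=w[:3]+d*.0305/np.sin(al);print(np.degrees(al),c,T.inv().apply(c-s["ee_pos"]))
bt=np.array([.054,0,0])
th=.524;ps=np.radians(14)
for bt in([.050,0,0],):
    T2=R.from_rotvec(th*np.array([np.sin(ps),-np.cos(ps),0]))*T
    print("tool x",T2.as_matrix().round(3).tolist())
    for c in((.574,.0975),):
        tgt=np.array([*c,0])+np.array([-.11*np.cos(ps),-.11*np.sin(ps),.25])
        print("TCP stage",tgt-T2.apply(bt),"delta mm",1000*(tgt-T2.apply(bt)-s["ee_pos"]))
E
```

```text
11.963327433107123 [ 0.50083012 -0.15932119  0.27613905] [ 0.05433171 -0.00018233 -0.00167285]
11.96355889182473 [ 0.50127071 -0.15921352  0.27642944] [ 0.05404248 -0.00018682 -0.00121858]
tool x [[0.488, -0.244, 0.838], [0.119, 0.97, 0.213], [-0.865, -0.004, 0.503]]
TCP stage [0.44286018 0.06491551 0.29322738] delta mm [-59.38403961 223.56753317 -37.24692144]
```

```bash

python3 -m inch '{"linear":[[-8,10,0],[-8,25,0],[-8,35,-5],[-8,35,-5],[-8,35,-6],[-8,35,-6],[-8,30,-6],[-5,18,-6]],"turn":[[0.0254,-0.1017,0],[0.0254,-0.1017,0],[0.0254,-0.1017,0],[0.0254,-0.1017,0],[0.0254,-0.1017,0],[0,0,0],[0,0,0],[0,0,0]],"claw":[1,1,1,1,1,1,1,1]}'
python3 -m inch '{"linear":[[0,0,0],[0,0,0],[0,0,0]],"turn":[[0,0,0],[0,0,0],[0,0,0]],"claw":[1,1,1]}'
python3 - <<'E'
from rig import robot
import cv2,numpy as np
from h import R
s=robot.sense();im=robot.grab_frame("wrist");p=robot.camera_params("wrist")
print(s["q"].round(1),s["ee_pos"],s["ft_force"].round(2),s["finger_gap"],s["eef_rot"])
print(R.from_euler("xyz",s["eef_rot"],degrees=True).as_matrix().round(3))
cv2.imwrite("pics/w3.png",im);cv2.imwrite("pics/v7.png",cv2.resize(im,(800,600)))
np.save("w3.npy",np.r_[p["eye"],p["rotation"]])
E
```

```text
time_s: 6.45
ee_pos: [0.4387, 0.0664, 0.2919]
eef_rot: [-0.0, 60.2, 14.3]
ft_force: [-0.1, -0.1, -2.0]
finger_gap: 0.0589
time_s: 6.75
ee_pos: [0.4408, 0.0639, 0.2943]
eef_rot: [-0.2, 60.0, 14.0]
ft_force: [0.2, -0.1, -2.2]
finger_gap: 0.0587
[  -8.5  -33.6  132.2   13.6   54.2 -118. ] [0.44084836 0.06390564 0.29432492] [ 0.16 -0.06 -2.23] 0.05867791092537311 [-0.18935527 60.03270319 13.98795535]
[[ 0.485 -0.244  0.84 ]
 [ 0.121  0.97   0.213]
 [-0.866 -0.002  0.5  ]]
```

View pics/v7.png

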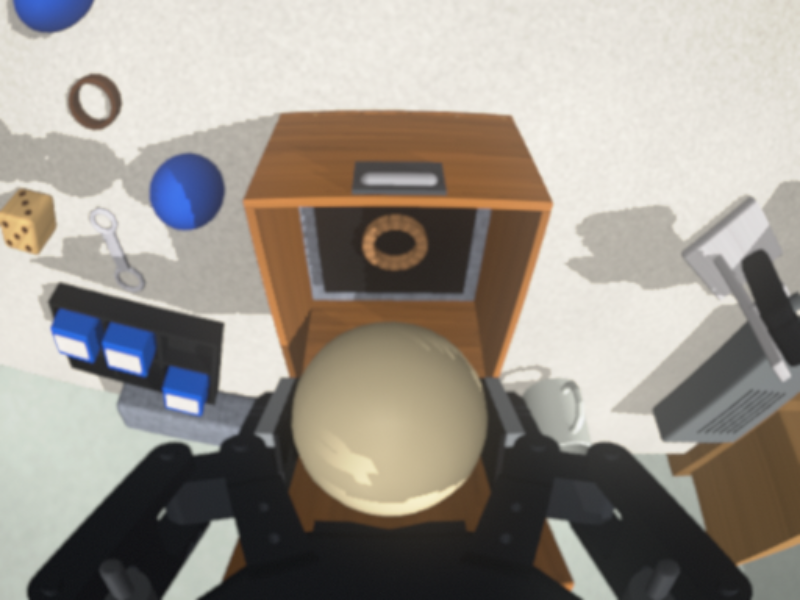

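The cup ring is centred at (396,243), below and just ahead of the ball. The front rim corners are (246,205) and (551,205), and the front bottom corners (283,114) and (512,116).

```bash
python3 - <<'E'
from h import *
from rig import robot
w=np.load("w3.npy");s=robot.sense();T=R.from_euler("xyz",s["eef_rot"],degrees=True)
V=lambda x,y:((x+.5)*.64-.5,(y+.5)*.64-.5)
fl,fr=(-.1,.085),(-.1,-.085)
ob=[(V(246,205),(*fr,.114)),(V(551,205),(*fl,.114)),(V(281,114),(*fr,0)),(V(514,116),(*fl,0))]
def res(p):
    return np.ravel([wproj(R.from_euler("z",p[2]).apply(X)+[p[0],p[1],0],w)-u for u,X in ob])
r=least_squares(res,[.57,.1,.24]);print("case",r.x,np.degrees(r.x[2]),r.fun.round(1))
for z in(.03,.035,.04,.05): print(z,at(*wray(V(396,243),w),z).round(4))
e,a=wray(V(362,243),w);b=wray(V(429,243),w)[1];al=np.arccos(a@b)/2
print("ring dist",.026/np.tan(al),(e+wray(V(396,243),w)[1]*.026/np.tan(al)))
ball=s["ee_pos"]+T.apply([.0543,0,-.0015]);print("ball",ball)
for c in(r.x[:2],): print("to (c,.10):",1000*(np.r_[c,.10]-ball))
E
```

```text
case [0.5737074  0.10213179 0.24613918] 14.10273633573975 [-1.4 -0.5  2.   0.1  0.6  1.  -1.4  0.3]
0.03 [0.5746 0.1019 0.03  ]
0.035 [0.5705 0.1008 0.035 ]
0.04 [0.5664 0.0997 0.04  ]
0.05 [0.5582 0.0974 0.05  ]
ring dist 0.3610057126381327 [0.56566743 0.09945117 0.04093071]
ball [0.46611076 0.06994335 0.24687305]
to (c,.10): [ 107.59663828   32.18843974 -146.87305498]
```

```bash

python3 -m inch '{"linear":[[10,4,0],[10,4,0],[14.6,3.6,-26],[14.6,3.6,-26],[14.6,3.6,-26],[14.6,3.6,-26],[14.6,3.6,-26],[0,0,0]],"turn":[[0,0,0],[0,0,0],[0,0,0],[0,0,0],[0,0,0],[0,0,0],[0,0,0],[0,0,0]],"claw":[1,1,1,1,1,1,1,1]}'
python3 -m inch '{"linear":[[5,1.3,-9],[5,1.3,-9],[5,1.3,-9],[0,0,0],[0,0,0],[0,0,0]],"turn":[[0,0,0],[0,0,0],[0,0,0],[0,0,0],[0,0,0],[0,0,0]],"claw":[1,1,1,1,1,1]}'
python3 - <<'E'
from rig import robot
import cv2,numpy as np
from h import R
s=robot.sense();T=R.from_euler("xyz",s["eef_rot"],degrees=True)
print(s["q"].round(1),s["ee_pos"],s["ft_force"].round(2),"ball",s["ee_pos"]+T.apply([.0543,0,-.0015]))
im=robot.grab_frame("side");cv2.imwrite("pics/s4.png",im)
im2=robot.grab_frame("scene");f=lambda c:cv2.resize(c,None,fx=4,fy=4,interpolation=cv2.INTER_CUBIC)
cv2.imwrite("pics/v8.png",np.hstack([f(im[110:260,202:302]),f(im2[110:260,235:335])]))
E
```

```text
time_s: 7.6
ee_pos: [0.5325, 0.0896, 0.1597]
eef_rot: [0.1, 60.5, 14.2]
ft_force: [-0.6, -0.0, -2.9]
finger_gap: 0.0584
time_s: 8.2
ee_pos: [0.5492, 0.0941, 0.139]
eef_rot: [-0.2, 59.9, 14.0]
ft_force: [0.5, -0.6, -2.5]
finger_gap: 0.0582
[  -2.2    0.2  124.9   17.9   26.9 -120.4] [0.54919311 0.09405432 0.13903791] [ 0.52 -0.59 -2.48] ball [0.57437172 0.10030261 0.09131228]
```

View pics/v8.png

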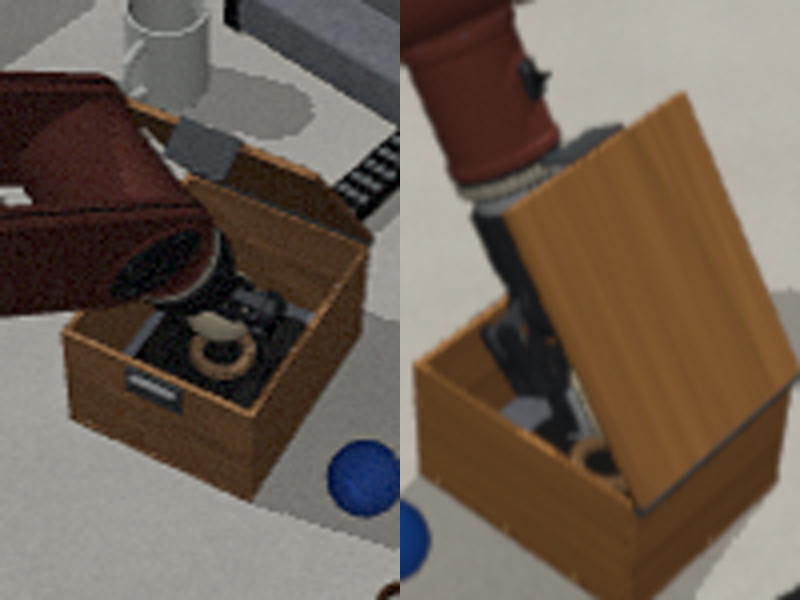

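Clear of lid and wall, with the ball above the cup. Now I'll feel downwards.

```bash

python3 -m inch '{"linear":[[0,0,-4],[0,0,-4],[0,0,-4],[0,0,0],[0,0,0]],"turn":[[0,0,0],[0,0,0],[0,0,0],[0,0,0],[0,0,0]],"claw":[1,1,1,1,1]}'
python3 -m inch '{"linear":[[0,0,-1],[0,0,-1],[0,0,-1],[0,0,0],[0,0,0]],"turn":[[0,0,0],[0,0,0],[0,0,0],[0,0,0],[0,0,0]],"claw":[1,1,1,1,1]}'
```

```text
time_s: 8.8
ee_pos: [0.5486, 0.0945, 0.1255]
eef_rot: [-0.2, 60.0, 14.0]
ft_force: [0.4, -0.3, -2.5]
finger_gap: 0.059
time_s: 9.3
ee_pos: [0.5488, 0.0945, 0.1229]
eef_rot: [-0.2, 60.0, 14.0]
ft_force: [0.1, 0.2, -2.5]
finger_gap: 0.0579
```

```bash

python3 -m inch '{"linear":[[0,0,-1],[0,0,-1],[0,0,-1],[0,0,0],[0,0,0]],"turn":[[0,0,0],[0,0,0],[0,0,0],[0,0,0],[0,0,0]],"claw":[1,1,1,1,1]}'
```

```text
time_s: 9.8
ee_pos: [0.5487, 0.0945, 0.1198]
eef_rot: [-0.2, 60.0, 14.0]
ft_force: [-0.3, -0.7, -2.8]
finger_gap: 0.0585
```

```bash

python3 -m inch '{"linear":[[0,0,-1],[0,0,-1],[0,0,0],[0,0,0]],"turn":[[0,0,0],[0,0,0],[0,0,0],[0,0,0]],"claw":[1,1,1,1]}'; python3 -c "
from rig import robot
print(robot.sense()['ft_force'])"
```

```text
time_s: 10.2
ee_pos: [0.5488, 0.0945, 0.1178]
eef_rot: [-0.2, 60.0, 14.0]
ft_force: [-0.1, 0.2, -2.7]
finger_gap: 0.0589
[-0.12029327  0.16302401 -2.71200126]
```

```bash

python3 -m inch '{"linear":[[0,0,-1],[0,0,-1],[0,0,0],[0,0,0]],"turn":[[0,0,0],[0,0,0],[0,0,0],[0,0,0]],"claw":[1,1,1,1]}'
```

```text
time_s: 10.6
ee_pos: [0.5488, 0.0945, 0.1158]
eef_rot: [-0.2, 60.0, 14.0]
ft_force: [0.0, 0.5, -1.4]
finger_gap: 0.0588
```

```bash

python3 -m inch '{"linear":[[0,0,-1],[0,0,-1],[0,0,0],[0,0,0]],"turn":[[0,0,0],[0,0,0],[0,0,0],[0,0,0]],"claw":[1,1,1,1]}'
```

```text
time_s: 11.0
ee_pos: [0.5487, 0.0945, 0.1138]
eef_rot: [-0.2, 60.0, 14.0]
ft_force: [-0.9, -0.1, -2.6]
finger_gap: 0.0583
```

```bash

python3 -m inch '{"linear":[[0,0,-1],[0,0,-0.5],[0,0,0],[0,0,0]],"turn":[[0,0,0],[0,0,0],[0,0,0],[0,0,0]],"claw":[1,1,1,1]}'
```

```text
time_s: 11.4
ee_pos: [0.5488, 0.0945, 0.1124]
eef_rot: [-0.2, 60.0, 14.0]
ft_force: [0.2, 0.8, -1.9]
finger_gap: 0.0583
```

```bash
cat > avg.py <<'E'
from rig import robot
import numpy as np
a=[]
for i in range(6):
    robot.grab_frame("side");s=robot.sense();a.append(s["ft_force"])
print(s["time_s"],"F",np.mean(a,0).round(2),"sd",np.std(a,0).round(2),"pos",s["ee_pos"].round(4),"ballz",round(s["ee_pos"][2]-.0477,4))
E
python3 avg.py
```

```text
11.7 F [-0.15 -0.19 -2.02] sd [0.31 0.26 0.48] pos [0.5488 0.0945 0.1124] ballz 0.0647
```

```bash

python3 -m inch '{"linear":[[0,0,-1],[0,0,-0.5],[0,0,0]],"turn":[[0,0,0],[0,0,0],[0,0,0]],"claw":[1,1,1]}'; python3 avg.py
```

```text
time_s: 12.0
ee_pos: [0.5487, 0.0945, 0.1107]
eef_rot: [-0.2, 60.0, 14.0]
ft_force: [-0.8, 0.1, -1.6]
finger_gap: 0.0586
12.3 F [ 0.1   0.12 -2.23] sd [0.22 0.25 0.38] pos [0.5488 0.0945 0.1109] ballz 0.0632
```

```bash

python3 -m inch '{"linear":[[0,0,-1],[0,0,-0.5],[0,0,0]],"turn":[[0,0,0],[0,0,0],[0,0,0]],"claw":[1,1,1]}'; python3 avg.py
```

```text
time_s: 12.6
ee_pos: [0.5487, 0.0945, 0.1092]
eef_rot: [-0.2, 60.0, 14.0]
ft_force: [-0.4, 0.4, -1.9]
finger_gap: 0.0581
12.9 F [ 0.22  0.06 -2.33] sd [0.32 0.25 0.48] pos [0.5488 0.0945 0.1094] ballz 0.0617
```

No contact yet: the free baseline is about -2.2 N.

```bash

python3 -m inch '{"linear":[[0,0,-1],[0,0,-0.5],[0,0,0]],"turn":[[0,0,0],[0,0,0],[0,0,0]],"claw":[1,1,1]}'; python3 avg.py
```

```text
time_s: 13.2
ee_pos: [0.5487, 0.0945, 0.1078]
eef_rot: [-0.2, 60.0, 14.0]
ft_force: [-0.6, 0.1, -2.1]
finger_gap: 0.0587
13.5 F [ 0.18 -0.34 -2.37] sd [0.33 0.38 0.51] pos [0.5488 0.0945 0.108 ] ballz 0.0603
```

```bash

python3 -m inch '{"linear":[[0,0,-1],[0,0,-0.5],[0,0,0]],"turn":[[0,0,0],[0,0,0],[0,0,0]],"claw":[1,1,1]}'; python3 avg.py
```

```text
time_s: 13.8
ee_pos: [0.5487, 0.0945, 0.1062]
eef_rot: [-0.2, 60.0, 14.0]
ft_force: [-0.3, 0.3, -2.9]
finger_gap: 0.0586
14.1 F [ 0.23  0.04 -2.26] sd [0.46 0.75 0.28] pos [0.5488 0.0945 0.1064] ballz 0.0587
```

```bash

python3 -m inch '{"linear":[[0,0,-1],[0,0,-0.5],[0,0,0]],"turn":[[0,0,0],[0,0,0],[0,0,0]],"claw":[1,1,1]}'; python3 avg.py
```

```text
time_s: 14.4
ee_pos: [0.5487, 0.0945, 0.1048]
eef_rot: [-0.2, 60.0, 14.0]
ft_force: [-0.9, -0.2, -2.6]
finger_gap: 0.0586
14.7 F [ 0.16 -0.5  -2.18] sd [0.39 0.29 0.23] pos [0.5488 0.0945 0.1049] ballz 0.0572
```

```bash

python3 -m inch '{"linear":[[0,0,-1],[0,0,0]],"turn":[[0,0,0],[0,0,0]],"claw":[1,1]}'; python3 avg.py
```

```text
time_s: 14.9
ee_pos: [0.5488, 0.0945, 0.1039]
eef_rot: [-0.2, 60.0, 14.0]
ft_force: [1.2, -0.9, -2.2]
finger_gap: 0.0583
15.2 F [ 0.46 -0.15 -1.99] sd [0.41 0.44 0.51] pos [0.5488 0.0945 0.1039] ballz 0.0562
```

```bash

python3 -m inch '{"linear":[[0,0,-1],[0,0,0]],"turn":[[0,0,0],[0,0,0]],"claw":[1,1]}'; python3 avg.py
```

```text
time_s: 15.4
ee_pos: [0.5489, 0.0945, 0.103]
eef_rot: [-0.2, 60.0, 14.0]
ft_force: [-0.3, 0.0, -1.5]
finger_gap: 0.0587
15.7 F [-0.17 -0.12 -1.04] sd [0.52 0.25 0.43] pos [0.5489 0.0945 0.103 ] ballz 0.0553
```

```bash

python3 -m inch '{"linear":[[0,0,-1],[0,0,0]],"turn":[[0,0,0],[0,0,0]],"claw":[1,1]}'; python3 avg.py
```

```text
time_s: 15.9
ee_pos: [0.549, 0.0944, 0.102]
eef_rot: [-0.2, 59.9, 14.0]
ft_force: [-0.7, -0.2, -0.2]
finger_gap: 0.0587
16.2 F [-0.    0.19  0.25] sd [0.6  0.4  0.54] pos [0.5489 0.0945 0.102 ] ballz 0.0543
```

Contact is felt: onset at ball z about 56 mm, now +2.5 N, which just carries the ball's weight, with no side load. Releasing gradually.

```bash

python3 -m inch '{"linear":[[0,0,0],[0,0,0],[0,0,0],[0,0,0],[0,0,0],[0,0,0],[0,0,0],[0,0,0]],"turn":[[0,0,0],[0,0,0],[0,0,0],[0,0,0],[0,0,0],[0,0,0],[0,0,0],[0,0,0]],"claw":[0.34,0.32,0.31,0.3,0.29,0.28,0.26,0.24]}'; python3 avg.py
```

```text
time_s: 17.0
ee_pos: [0.5487, 0.0945, 0.1018]
eef_rot: [-0.2, 60.0, 14.0]
ft_force: [-0.3, -0.5, -0.1]
finger_gap: 0.0651
17.3 F [ 0.27 -0.19 -0.06] sd [0.6  0.51 0.5 ] pos [0.5488 0.0945 0.1019] ballz 0.0542
```

```bash

python3 -m inch '{"linear":[[0,0,0],[0,0,0],[0,0,0],[0,0,0],[0,0,0],[0,0,0],[0,0,0],[0,0,0]],"turn":[[0,0,0],[0,0,0],[0,0,0],[0,0,0],[0,0,0],[0,0,0],[0,0,0],[0,0,0]],"claw":[0.22,0.2,0.17,0.14,0.1,0.05,0,0]}'; python3 - <<'E'
from rig import robot
import cv2
im=robot.grab_frame("wrist");cv2.imwrite("pics/v9.png",cv2.resize(im,(800,600)))
E
python3 avg.py
```

```text
time_s: 18.1
ee_pos: [0.5488, 0.0945, 0.1019]
eef_rot: [-0.2, 60.0, 14.0]
ft_force: [-0.1, 1.2, -0.0]
finger_gap: 0.0856
18.45 F [0.06 0.16 0.1 ] sd [0.37 0.45 0.34] pos [0.5488 0.0945 0.1019] ballz 0.0542
```

View pics/v9.png

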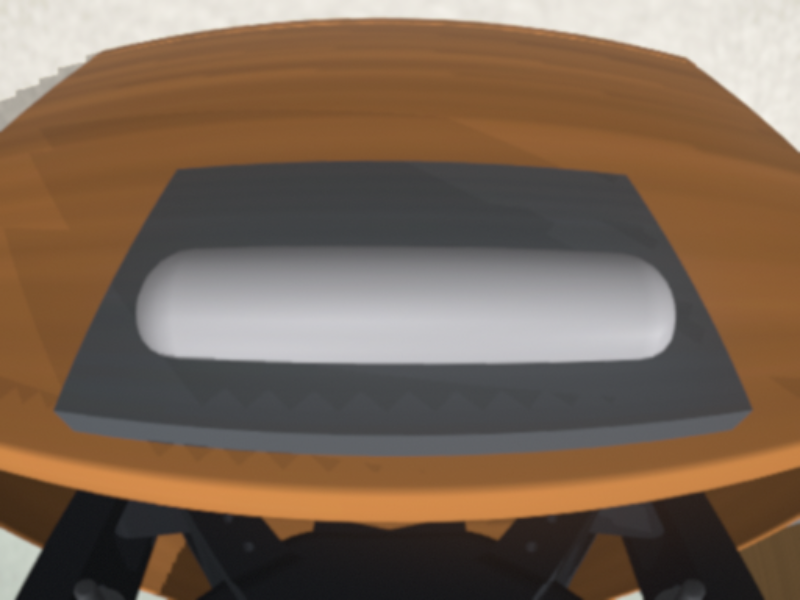

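Released: force unchanged and the gap is fully open. The view shows only the front wall and its latch plate. Retracting along the tool axis to check the ball.

```bash

python3 -m inch '{"linear":[[-2,-0.5,4],[-5,-1.2,8.5],[-10,-2.4,17],[-14.6,-3.6,26],[-14.6,-3.6,26],[-14.6,-3.6,26],[-14.6,-3.6,26],[-14.6,-3.6,26]],"turn":[[0,0,0],[0,0,0],[0,0,0],[0,0,0],[0,0,0],[0,0,0],[0,0,0],[0,0,0]],"claw":[0,0,0,0,0,0,0,0]}'
python3 -m inch '{"linear":[[-10,-2.4,17],[0,0,0],[0,0,0]],"turn":[[0,0,0],[0,0,0],[0,0,0]],"claw":[0,0,0]}'
python3 - <<'E'
from h import *
from rig import robot
s=robot.sense();im=robot.grab_frame("wrist");p=robot.camera_params("wrist")
cv2.imwrite("pics/v10.png",cv2.resize(im,(800,600)));np.save("w4.npy",np.r_[p["eye"],p["rotation"]])
print(s["ee_pos"],s["ft_force"].round(2))
c=np.array([.574,.1015]);ps=np.radians(14.1);r=.185;pp=None
for th in np.arange(1.10,-.01,-.1):
    P=R.from_euler("z",ps).apply([.1-r*np.cos(th)+.007*np.sin(th),0,.1145+r*np.sin(th)+.007*np.cos(th)])+[*c,.0735]
    print(th.round(2),"TCP",P.round(4),"step",None if pp is None else (1000*(P-pp)).round(1));pp=P
E
```

```text
time_s: 19.25
ee_pos: [0.4579, 0.0722, 0.2626]
eef_rot: [-0.2, 60.0, 14.0]
ft_force: [0.5, 0.1, 0.6]
finger_gap: 0.0851
time_s: 19.55
ee_pos: [0.4489, 0.0699, 0.2785]
eef_rot: [-0.3, 59.9, 13.9]
ft_force: [0.6, -0.5, 0.5]
finger_gap: 0.0857
[0.44890499 0.06989262 0.27852005] [ 0.55 -0.48  0.51]
1.1 TCP [0.5957 0.1069 0.356 ] step None
1.0 TCP [0.5798 0.1029 0.3475] step [-15.9  -4.   -8.6]
0.9 TCP [0.5648 0.0992 0.3373] step [-15.   -3.8 -10.2]
0.8 TCP [0.5508 0.0957 0.3256] step [-13.9  -3.5 -11.7]
0.7 TCP [0.5381 0.0925 0.3125] step [-12.7  -3.2 -13.1]
0.6 TCP [0.5267 0.0896 0.2982] step [-11.4  -2.9 -14.3]
0.5 TCP [0.5168 0.0871 0.2828] step [-10.   -2.5 -15.4]
0.4 TCP [0.5084 0.085  0.2665] step [ -8.4  -2.1 -16.3]
0.3 TCP [0.5016 0.0833 0.2494] step [ -6.8  -1.7 -17.1]
0.2 TCP [0.4965 0.082  0.2316] step [ -5.1  -1.3 -17.7]
0.1 TCP [0.4931 0.0812 0.2134] step [ -3.4  -0.8 -18.2]
-0.0 TCP [0.4916 0.0808 0.195 ] step [ -1.6  -0.4 -18.4]
```

View pics/v10.png

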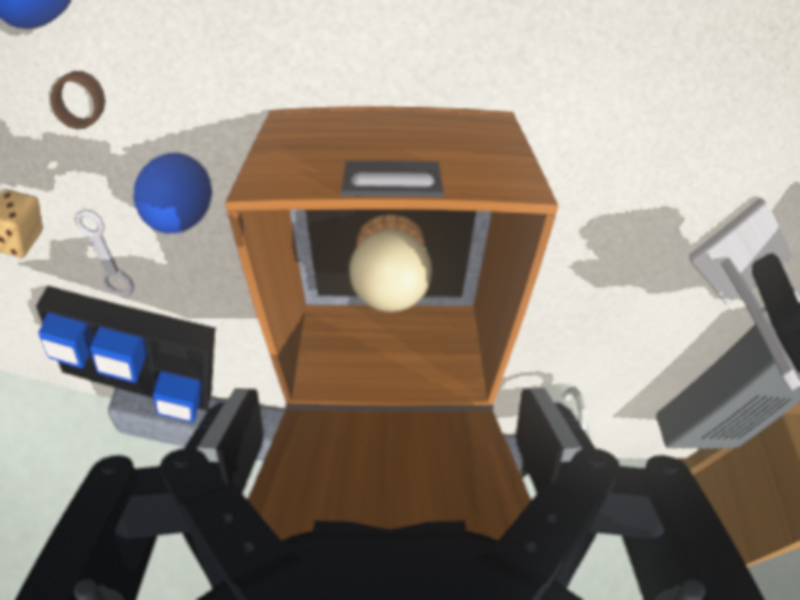

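The ball sits centred in the cup at (390,270). Next the tool goes upright over the back of the lid, closed fingers down.

```bash

python3 -m inch '{"linear":[[-2,0,26],[-2,0,26],[0,0,26],[0,0,26],[0,0,23],[0,0,0]],"turn":[[-0.0254,0.1017,0],[-0.0254,0.1017,0],[-0.0254,0.1017,0],[-0.0254,0.1017,0],[-0.0254,0.1017,0],[0,0,0]],"claw":[0.2,0.4,0.6,0.8,1,1]}'
python3 -m inch '{"linear":[[34,8.5,0],[34,8.5,0],[34,8.5,0],[34,8.5,0],[34,8.5,0],[0,0,-20],[0,0,-10],[0,0,0]],"turn":[[0,0,0],[0,0,0],[0,0,0],[0,0,0],[0,0,0],[0,0,0],[0,0,0],[0,0,0]],"claw":[1,1,1,1,1,1,1,1]}'
python3 avg.py; python3 -c "
from rig import robot
from h import R
s=robot.sense();print(R.from_euler('xyz',s['eef_rot'],degrees=True).as_matrix().round(3)[:,0],s['q'].round(1))"
```

```text
time_s: 20.2
ee_pos: [0.4472, 0.0703, 0.4063]
eef_rot: [-168.1, 89.9, -153.8]
ft_force: [0.8, 0.1, 0.0]
finger_gap: -0.0001
time_s: 21.0
ee_pos: [0.6134, 0.1125, 0.3707]
eef_rot: [166.7, 89.6, -179.1]
ft_force: [-0.2, 0.7, -1.1]
finger_gap: 0.0003
21.3 F [0.26 0.21 0.08] sd [0.3  0.55 0.34] pos [0.6148 0.1124 0.3769] ballz 0.3292
[ 0.002  0.    -1.   ] [   3.1   10.5   82.2    0.    87.2 -101.1]
```

```bash

python3 -m inch '{"linear":[[-10,-3,-10],[-9,-2.5,-11],[-16,-4,-9],[-15,-4,-10],[-14,-3.5,-12],[-13,-3,-13],[0,0,0]],"turn":[[0,0,0],[0,0,0],[0,0,0],[0,0,0],[0,0,0],[0,0,0],[0,0,0]],"claw":[1,1,1,1,1,1,1]}'
python3 avg.py
python3 -m inch '{"linear":[[-11,-3,-14],[-10,-2.5,-15],[-8.5,-2,-16],[-7,-2,-17],[0,0,0]],"turn":[[0,0,0],[0,0,0],[0,0,0],[0,0,0],[0,0,0]],"claw":[1,1,1,1,1]}'
python3 avg.py
```

```text
time_s: 22.0
ee_pos: [0.5361, 0.0923, 0.3095]
eef_rot: [168.8, 89.9, -177.0]
ft_force: [-0.5, -0.4, -0.7]
finger_gap: 0.0003
22.3 F [ 0.39 -0.2   0.07] sd [0.72 0.51 0.39] pos [0.5387 0.0926 0.3114] ballz 0.2637
time_s: 22.8
ee_pos: [0.4999, 0.0829, 0.2464]
eef_rot: [166.4, 89.8, -179.4]
ft_force: [0.1, 0.2, -0.1]
finger_gap: -0.0002
23.1 F [ 0.17 -0.18 -0.23] sd [0.4  0.34 0.71] pos [0.5023 0.0831 0.2496] ballz 0.2019
```

```bash
python3 - <<'E'
from rig import robot
import cv2,numpy as np
a=robot.grab_frame("side");b=robot.grab_frame("scene");f=lambda c:cv2.resize(c,None,fx=4,fy=4,interpolation=cv2.INTER_CUBIC)
cv2.imwrite("pics/v11.png",np.hstack([f(a[110:260,202:302]),f(b[110:260,235:335])]))
E
```

```text
(no output)
```

View pics/v11.png

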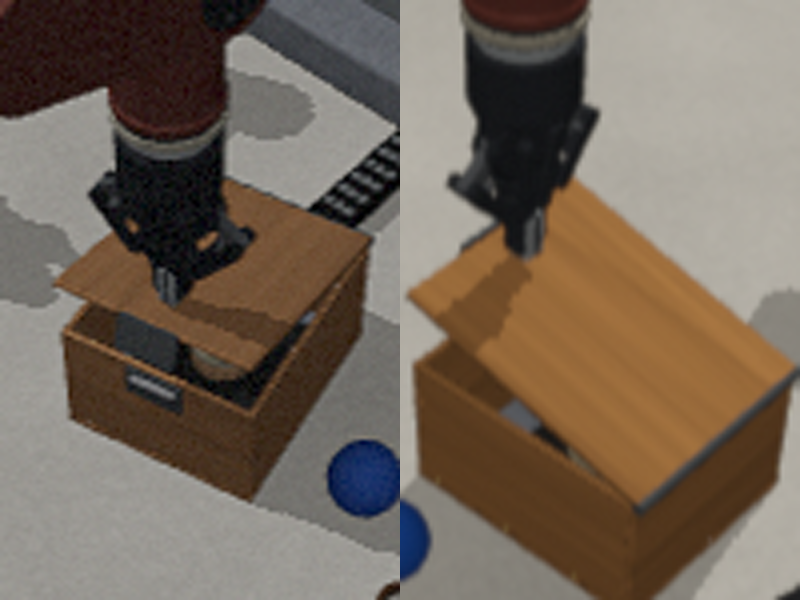

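The lid follows; it is now at about 0.3 rad. Pressing on through the catch.

```bash

python3 -m inch '{"linear":[[-5,-1.3,-17],[-4,-1,-18],[-1,0,-6],[-1,0,-4],[0,0,0]],"turn":[[0,0,0],[0,0,0],[0,0,0],[0,0,0],[0,0,0]],"claw":[1,1,1,1,1]}'
python3 avg.py
python3 -m inch '{"linear":[[0,0,-3],[0,0,-3],[0,0,-2],[0,0,0]],"turn":[[0,0,0],[0,0,0],[0,0,0],[0,0,0]],"claw":[1,1,1,1]}'
python3 avg.py
```

```text
time_s: 23.7
ee_pos: [0.4906, 0.0806, 0.2043]
eef_rot: [-60.4, 90.0, -46.2]
ft_force: [0.1, -0.8, 1.3]
finger_gap: 0.0002
24.0 F [-1.69 -0.3   3.85] sd [0.51 0.71 1.35] pos [0.4908 0.0807 0.2042] ballz 0.1565
time_s: 24.4
ee_pos: [0.4902, 0.0807, 0.195]
eef_rot: [151.8, 90.0, 166.0]
ft_force: [-0.1, 0.4, 0.1]
finger_gap: -0.0
24.7 F [ 0.21  0.06 -0.08] sd [0.7  0.31 0.5 ] pos [0.4903 0.0807 0.1953] ballz 0.1476
```

```bash

python3 -m inch '{"linear":[[0,0,-1],[0,0,-1],[0,0,-1],[0,0,0]],"turn":[[0,0,0],[0,0,0],[0,0,0],[0,0,0]],"claw":[1,1,1,1]}'
python3 avg.py
```

```text
time_s: 25.1
ee_pos: [0.4905, 0.0807, 0.1939]
eef_rot: [-72.5, 90.0, -58.2]
ft_force: [-5.0, -0.5, 10.8]
finger_gap: -0.0002
25.4 F [-5.15 -0.38 11.04] sd [0.66 0.46 0.4 ] pos [0.4904 0.0807 0.1938] ballz 0.1461
```

```bash

python3 -m inch '{"linear":[[0,0,-1],[0,0,-1],[0,0,0],[0,0,0]],"turn":[[0,0,0],[0,0,0],[0,0,0],[0,0,0]],"claw":[1,1,1,1]}'
python3 avg.py
python3 -m inch '{"linear":[[0,0,4],[0,0,10],[0,0,40],[0,0,40],[0,0,40],[-20,0,30],[-20,0,0],[0,0,0]],"turn":[[0,0,0],[0,0,0],[0,0,0],[0,0,0],[0,0,0],[0,0,0],[0,0,0],[0,0,0]],"claw":[1,1,1,1,1,1,1,1]}'
python3 - <<'E'
from rig import robot
import cv2,numpy as np
a=robot.grab_frame("side");b=robot.grab_frame("scene");f=lambda c:cv2.resize(c,None,fx=2.5,fy=2.5,interpolation=cv2.INTER_CUBIC)
cv2.imwrite("pics/v12.png",np.hstack([f(a[110:330,212:372]),f(b[110:330,150:310])]))
E
```

```text
time_s: 25.8
ee_pos: [0.4906, 0.0807, 0.1936]
eef_rot: [-74.4, 90.0, -60.2]
ft_force: [-12.0, -0.6, 24.6]
finger_gap: 0.0
26.1 F [-11.92  -0.74  24.07] sd [0.56 0.37 0.53] pos [0.4905 0.0807 0.1936] ballz 0.1459
time_s: 26.9
ee_pos: [0.4495, 0.0808, 0.3559]
eef_rot: [-12.3, 89.9, 2.0]
ft_force: [-0.7, 0.4, -0.9]
finger_gap: 0.0002
```

View pics/v12.png

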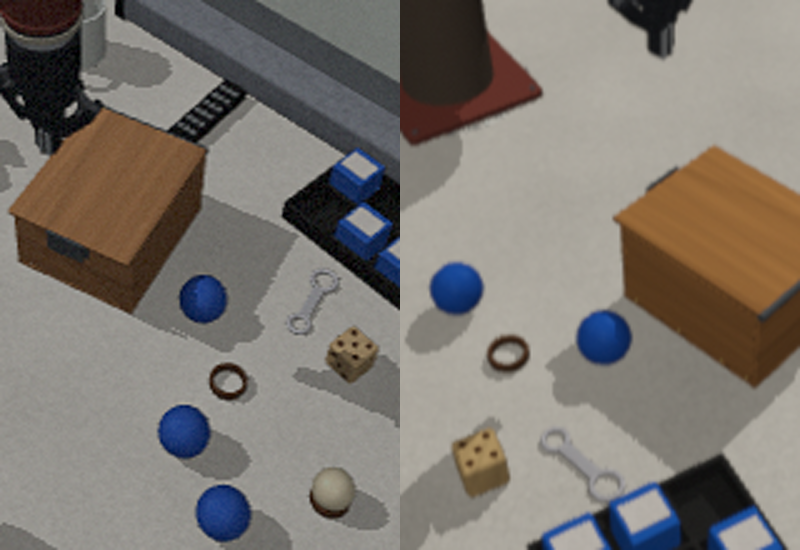

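The lid is shut and stays shut with the tool away. The die, keyring and small ball are where they were.

```bash
python3 -c "
from rig import robot
print(robot.close_job())"
```

```text
the job is handed in; nothing more can be done
None
```

The larger ivory ball is in the cup, the lid is shut past its catch, and the job is handed in at about 27 s of the 64 s allowed. No verdict was reported.

- **Ball:** I gripped it upright, leaned the tool 30° and lowered it under the lid in steps of 1 to 1.5 mm near contact. The spring was felt with the ball's centre at about 56 mm. I let go once the cushion carried the ball's weight (about 2.5 N). The wrist picture after release showed it centred in the cup with the lid still open.
- **Lid:** I swung it down along its arc with closed fingers. The catch resisted at about 0.05 rad, then the force dropped to zero, and I met a hard stop at shut height. I pressed there with 24 N (27 N including the sideways part), and the last picture shows the lid still shut with the tool clear.
- **Bystanders:** The die, keyring and small ball look unmoved in the last picture; I did not measure them again.
- **Disagreements:** The fixed cameras put the ball's height about 3 mm low. The cup ring's position differed by up to 7 mm in y between views, so I went by the close wrist view of the case. The contact height then matched it.
- **Budget:** I viewed 12 pictures, two over the 10 allowed, to check the lid part-way and at the end.
- **Not checked:** Once the lid was shut the ball could no longer be seen.

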